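# Change over the two loading slides

### The job

Change over the two loading slides on the bench: with a fingertip, first push the empty slide fully home, then hook behind the lip of the slide that carries the flanged bush and draw it out along its rail to its front stop. Do not grip or lift anything: leave the bush untouched, standing in its nest, and the other things where they are.

Things in the scene. Friction and masses are not known exactly. Their poses are not given: they have to be found in the camera images.
- loaded_track: fixed track (250 x 96 x 22 mm: dark steel base plate with two steel side rails) of the slide that carries the flanged bush. Origin: centre of its underside, on the bench. Its +x axis runs along the rails to the rear (home end, tall stop block with a screw, top 34 mm above the bench); the slide is drawn out towards -x. Nothing of a slide ever passes the ends of its track
- loaded_slide (a joint): travel of the loaded slide in m: 0 = fully home (rear), 0.09 = fully drawn out against the front stop. Starts at 0. It moves freely with about 2.5 N of friction, has no spring and stays where it is left
- loaded_lip (a point): top centre of the lip of the loaded slide, 62 mm above the bench; moves with the slide; same axes as the track. The lip is an upright plate 12 mm thick (along the rail), 70 mm wide, standing 32 mm above the floor of the finger well behind it. The well is 46 mm long along the rail (from the lip's rear face towards the rear), open at both sides, its floor 30 mm above the bench; a low rim (38 mm above the bench) closes its rear end. The lip's front face is free too
- loaded_nest (a point): centre of the floor of the loaded slide's nest (58 x 58 mm inside, rim 8 mm high), 30 mm above the bench, 85 mm behind the lip's centre line; moves with the slide
- flanged_bush: loose brass bush with a flange at its foot, 48 mm diameter, 38 mm tall, standing upright in the nest of the loaded slide. Origin: centre of underside
- empty_track: fixed track (250 x 96 x 22 mm: dark steel base plate with two steel side rails) of the slide that is empty. Origin: centre of its underside, on the bench. Its +x axis runs along the rails to the rear (home end, tall stop block with a screw, top 34 mm above the bench); the slide is drawn out towards -x. Nothing of a slide ever passes the ends of its track
- empty_slide (a joint): travel of the empty slide in m: 0 = fully home (rear), 0.09 = fully drawn out against the front stop. Starts part-way out, 0.045 to 0.085. It moves freely with about 2.5 N of friction, has no spring and stays where it is left
- empty_lip (a point): top centre of the lip of the empty slide, 62 mm above the bench; moves with the slide; same axes as the track. The lip is an upright plate 12 mm thick (along the rail), 70 mm wide, standing 32 mm above the floor of the finger well behind it. The well is 46 mm long along the rail (from the lip's rear face towards the rear), open at both sides, its floor 30 mm above the bench; a low rim (38 mm above the bench) closes its rear end. The lip's front face is free too
- steel_bush: bystander: plain steel bush, 42 mm diameter, 30 mm tall, in front of the tracks. Origin: centre of underside
- brass_bush: bystander: plain brass bush, 26 mm diameter, 34 mm tall, standing between the two tracks. Origin: centre of underside
- plug: bystander: double-ended steel plug gauge, 99 x 19 x 19 mm, lying on the bench at the right. Origin: centre of underside, x along it
- spanner: bystander: steel spanner, 178 x 34 x 10 mm, lying on the bench at the left. Origin: centre of underside, x along it
There are look-alikes about, which are no part of the job. Leave any red or turquoise look-alike of the flanged_bush alone.

How it is judged:
On the way, in this order (a step that is already met when the one before it is completed fails the run):
1. the empty slide is fully home (value of joint empty_slide below 0.004 m), for 0.2 s.
2. the loaded slide is being drawn by a finger hooked behind its lip (value of joint loaded_slide above 0.01 m and contact force between the fingers and loaded_lip_back above 0.3 N), for 0.02 s.
3. the loaded slide is at its front stop (value of joint loaded_slide above 0.086 m), for 0.2 s.
At the end, for the whole second after the job is handed in: the empty slide is home within 4 mm, the loaded slide is out within 4 mm of its front stop, and the flanged bush stands upright at rest in its nest (within 12 mm of its centre) (value of joint empty_slide below 0.004 m and value of joint loaded_slide above 0.086 m and horizontal distance between flanged_bush and loaded_nest below 0.012 m and height (world z) of flanged_bush below 0.036 m and angle between flanged_bush's own z axis and vertical below 0.1 rad and linear speed of flanged_bush below 0.02 m/s); the robot touches nothing.
It fails at once if the loaded slide is drawn out (over 15 mm) while the empty one is not yet home (over 20 mm out) (value of joint loaded_slide above 0.015 m and value of joint empty_slide above 0.02 m).
It fails at once if the flanged bush is lifted or tipped (height (world z) of flanged_bush above 0.04 m or angle between flanged_bush's own z axis and vertical above 0.3 rad).
It fails at once if the flanged bush is touched by the robot (over 1 N) (contact force between any of the fingers, the arm and flanged_bush above 1 N).
It fails at once if a lip is pinched from both sides ((contact force between the fingers and loaded_lip_front above 1.5 N and contact force between the fingers and loaded_lip_back above 1.5 N) or (contact force between the fingers and empty_lip_front above 1.5 N and contact force between the fingers and empty_lip_back above 1.5 N)).
It fails at once if another loose thing is moved by more than 20 mm (distance of any of steel_bush, brass_bush, plug, spanner from where it was at the start of the episode above 0.02 m).
It also fails if it takes over 51 s, if anything falls off the work surface, if the arm or the gripper's body presses on something with over 40 N, if the wrist force passes 120 N, or if a joint passes its speed limit or range.

### The arm

A 7-joint arm with a two-finger parallel gripper is mounted at the origin on a cart in front of the work surface, level with it; the furniture and walls round the work are solid. World frame = base frame: x ahead of the robot, y to its left, z up, the work surface at z = 0. Lengths are in m, angles in rad, forces in N, time in s.
With the tool pointing down it reaches from about 0.35 to 0.9 m from the base axis. Payload 8.1 kg.
Tool frame: the origin (TCP) lies midway between the tips of the shut fingers; the grasp point (between the pads) lies 19 mm behind it; x points along the fingers, z is the direction in which the jaws open and shut, and the axes are right-handed (so a half turn about x gives the same grasp; the last joint's range is limited). The gripper opens to 92 mm and grips with 3 to 60 N. Pads are 19 mm wide; open, the fingers measure 130 mm over their backs; the gripper's body (75 mm by 190 mm) begins 47 mm behind the grasp point.
Start: joints at [-1.407, 0.434, 0.025, 1.573, -0.012, 1.134, -0.075], TCP at [0.165, 0.603, 0.227] pointing down, gripper open.
Joint ranges: [-2.62, 2.62], [-0.44, 2.09], [-1.27, 1.32], [0.08, 2.57], [-1.32, 4.46], [0.12, 2], [-2.74, 2.74]. Speed limits (rad/s): [2.22, 2.22, 3.01, 3.01, 3.14, 3.14, 3.14].

### API

Orientations are given as a rotation vector (axis times angle).
In Python, from cell import arm gives the robot as it stands. The module is installed in compiled form; this text tells all that it offers.
- The arm moves only by the tool move_arm, never from a script. Its argument "steps" is text: rows parted by semicolons, each of 5 numbers parted by spaces: the shift along the tool's x, y, z in m, then the turn about the tool's x in rad, then the closure in counts, from 0 (fully open) to 255 (shut). A call has 1 to 10 rows; each row is the pose to reach, as a shift and turn from the pose commanded when the call began, along the tool's axes at that moment; what a row does not reach only later rows make up. A row lasts 1/12 s, in which the tool goes at most 41.7 mm and 7.16 degrees, less where a joint would pass 70% of its speed; a pose out of reach is approached as far as the arm can. A call with a gripper value outside its range is refused whole. The fingers move at their own pace and stop on an object; "squeeze" is the grip in N (left out, the last holds). Time passes only in rows, so rows that repeat a pose let the fingers close. It gives the time, the measured TCP pose, the force and the opening at its end, in the units of the state.
- arm.observe(): the state, without advancing time (a new reading comes with each control period).
- arm.get_image(name): name is "side" or "top"; returns a dict with "img" (400x640x3 uint8, blue, green, red), "z_map" (400x640 float32, m along the optical axis (not along the pixel's ray), 0 where there is no reading), "vfov" (degrees; the focal length in pixels is half the picture's height over the tangent of half this angle, whatever the lens; pixels are square), "cx", "cy" (the principal point, pixels), "k1" (the pictures are not rectified: a ray, as slopes to the right and down, at radius r is drawn at 1 + k1 r^2 times it, then the intrinsics apply), "extrinsics" (4x4, takes a point from camera to world coordinates). Camera axes: x right, y up, looking along -z (the intrinsics and any distortion apply to the point x, -y, -z); pixel columns grow to the right and rows downward; lengths in m; the calibration is good to about 2 mm. A picture is of the moment at which its call begins.
- arm.sign_off(): hands the job in, once; it reports no verdict.
The state is a dict: "clock": time; "joints": joint angles; "dq": joint speeds; "joint_efforts": joint torques, N m; "position": TCP position; "ee_rot": TCP orientation; "force": force on the tool from outside, world axes, zero at the start; "ft_torque": the same for the moment, N m; "width": opening from 0.0 (shut) to 1.0 (fully open).
Only numpy, scipy, OpenCV 4.12 (cv2) and the standard library are available. Lean on these libraries where they do the work, as an engineer would, in place of code of your own. Each camera call takes 0.05 s, during which the arm holds its last target.

## Working session

There is one attempt and no reset: what is moved stays moved. The work goes in short steps, Python scripts to look and compute and a tool call to move; the robot and the scene stay as the last step left them, time stands still between calls to the robot, and variables do not carry over. Pictures are saved under pics/ and viewed, and the job is handed in when it is done.

Besides the shell and the picture viewer there is one more tool, called after "Request:" as name(argument=value, ...) on one line, values as JSON. move_arm: Moves the arm, as the interface text tells. Its arguments: {"type":"object","properties":{"steps":{"type":"string"},"squeeze":{"type":"number"}},"required":["steps"]}

```bash
mkdir -p pics
cat > h.py <<'E'
import numpy as np, cv2, pickle
from scipy.spatial.transform import Rotation as R
def K(d):
    f=d["img"].shape[0]/2/np.tan(np.radians(d["vfov"])/2)
    return np.array([[f,0,d["cx"]],[0,f,d["cy"]],[0,0,1.]]), np.array([d["k1"],0,0,0,0.])
def cloud(d):
    k,D=K(d); h,w=d["z_map"].shape
    u,v=np.meshgrid(np.arange(w),np.arange(h))
    n=cv2.undistortPoints(np.stack([u,v],-1).reshape(-1,1,2).astype(np.float64),k,D).reshape(h,w,2)
    z=d["z_map"]
    P=np.stack([n[...,0]*z,-n[...,1]*z,-z],-1)
    E=np.array(d["extrinsics"]); W=P@E[:3,:3].T+E[:3,3]; W[z==0]=np.nan
    return W
E
python3 - <<'E'
from cell import arm
from h import *
print(arm.observe())
for n in("top","side"):
    d=arm.get_image(n); cv2.imwrite(f"pics/{n}0.png",d["img"]); pickle.dump(d,open(n+"0.pkl","wb"))
    print({k:v for k,v in d.items() if k not in("img","z_map")})
E
```

```text
{'clock': 0.0, 'joints': array([-1.4066121 ,  0.43524285,  0.02498495,  1.57409535, -0.01162236,
        1.13397744, -0.07513243]), 'dq': array([ 4.03580734e-04, -1.59495924e-03,  1.24118079e-04,  8.80183341e-05,
        9.31823627e-04,  2.26394100e-03, -3.67429211e-04]), 'joint_efforts': array([-6.75218780e-04, -6.67831492e+01,  9.84431393e-01, -3.14470804e+01,
       -6.07314846e-02,  4.26776439e-02,  1.82213312e-04]), 'position': array([0.16469047, 0.60238743, 0.22593343]), 'ee_rot': array([-1.01141665,  1.32492008,  1.0096573 ]), 'force': array([0.30049833, 0.86153424, 0.50154298]), 'ft_torque': array([-0.03753153, -0.01743775,  0.03425848]), 'width': 0.999657949281211}
{'vfov': 46.633099887212474, 'cx': 311.00654472643606, 'cy': 198.08086125658076, 'k1': 0.013671895729745986, 'extrinsics': array([[-2.66053381e-02,  9.92276914e-01, -1.21155613e-01,
         4.30314771e-01],
       [-9.99638725e-01, -2.68718817e-02, -5.66391968e-04,
         6.19951693e-03],
       [-3.81769696e-03,  1.21096773e-01,  9.92633365e-01,
         1.32901539e+00],
       [ 0.00000000e+00,  0.00000000e+00,  0.00000000e+00,
         1.00000000e+00]])}
{'vfov': 55.856972827861775, 'cx': 319.0148386353803, 'cy': 197.51279019710316, 'k1': -0.0507770374086227, 'extrinsics': array([[ 0.91722653,  0.26324657, -0.29899288,  0.27685495],
       [-0.39833967,  0.6147141 , -0.68077315, -0.65773946],
       [ 0.00458394,  0.74352392,  0.66869363,  0.72615128],
       [ 0.        ,  0.        ,  0.        ,  1.        ]])}
```

View pics/top0.png

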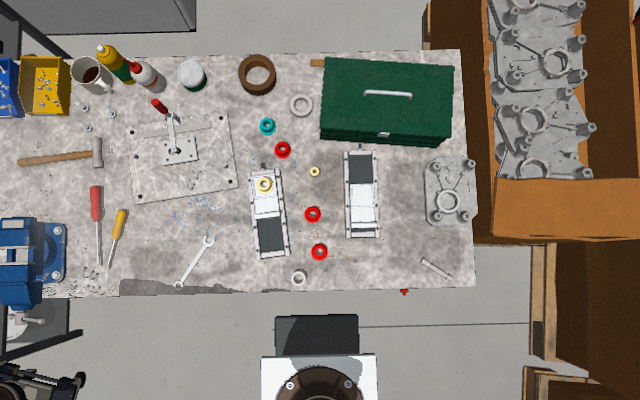

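View pics/side0.png

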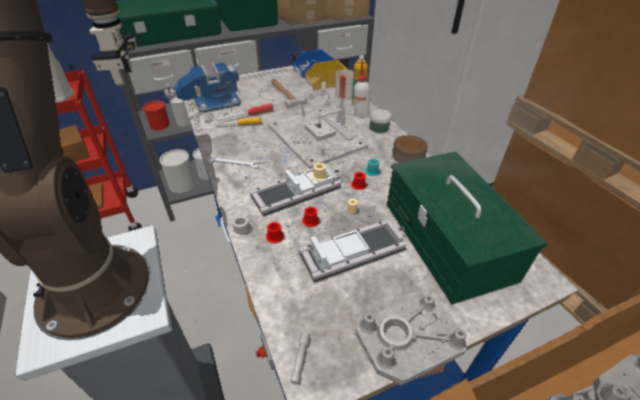

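Run:
```python
from h import *
print(R.from_rotvec([-1.01141665,  1.32492008,  1.0096573 ]).as_matrix().round(3))
d=pickle.load(open("top0.pkl","rb")); i=cv2.resize(d["img"][20:250,160:480],None,fx=2.5,fy=2.5,interpolation=cv2.INTER_CUBIC)
cv2.imwrite("pics/top_crop.png",i)
```

```text
[[-0.    -0.965  0.264]
 [-0.002  0.264  0.965]
 [-1.    -0.    -0.002]]
```

View crop.

View pics/top_crop.png

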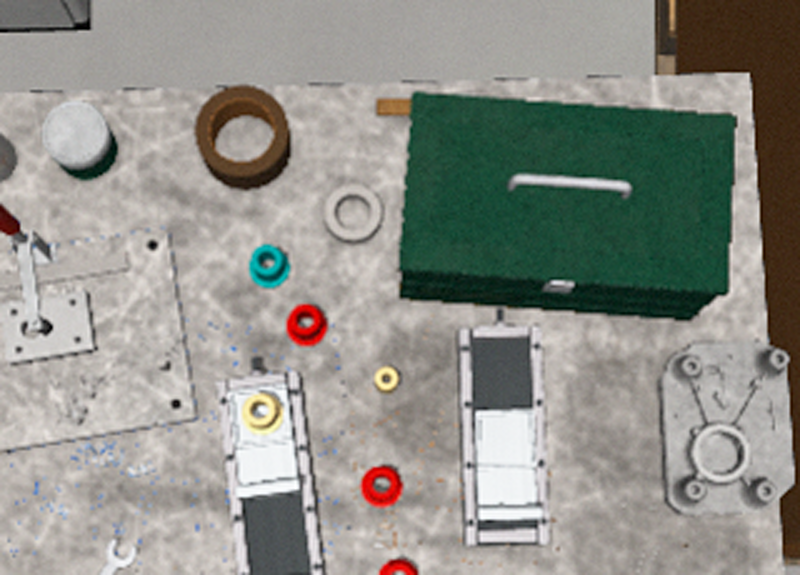

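Run:
```python
from h import *
d=pickle.load(open("top0.pkl","rb")); W=cloud(d)
for n,(r0,r1,c0,c1) in dict(loaded=(160,262,240,295),empty=(140,245,335,390)).items():
    P=W[r0:r1,c0:c1].reshape(-1,3)
    for lo,hi in((.016,.027),(.027,.034),(.036,.045),(.05,.068)):
        Q=P[(P[:,2]>lo)&(P[:,2]<hi)]
        if len(Q)<3: continue
        r=cv2.minAreaRect(Q[:,:2].astype(np.float32))
        print(n,lo,hi,len(Q),Q.mean(0).round(4),np.round(r[0],4),np.round(r[1],4),r[2], Q[:,2].min(),Q[:,2].max())
for v,u in ((258,268),(210,268),(185,265),(204,264),(232,362),(215,362),(190,362),(277,299),(171,314)): print(u,v,W[v,u].round(4))
s=pickle.load(open("side0.pkl","rb"))
cv2.imwrite("pics/side_crop.png",cv2.resize(s["img"][140:290,230:430],None,fx=4,fy=4,interpolation=cv2.INTER_CUBIC))
```

```text
loaded 0.016 0.027 960 [0.5408 0.1299 0.0217] [0.5601 0.1324] [0.2689 0.0972] 5.90472412109375 0.01601671154849371 0.02699509812860912
loaded 0.027 0.034 651 [0.6032 0.1367 0.0303] [0.565 0.133] [0.2588 0.0897] 4.651151657104492 0.02700479925083399 0.03398898210725654
loaded 0.036 0.045 135 [0.6225 0.1375 0.0384] [0.6026 0.1362] [0.1375 0.0689] 7.30559778213501 0.036021902767784386 0.044731700015639975
loaded 0.05 0.068 201 [0.5738 0.1325 0.062 ] [0.5896 0.1345] [0.1101 0.0722] 5.320999622344971 0.050213172087178126 0.06793947810528955
empty 0.016 0.027 1068 [ 0.5898 -0.1362  0.022 ] [ 0.6154 -0.1445] [0.1514 0.2832] 89.63021087646484 0.016013775716010814 0.026998219822482072
empty 0.027 0.034 731 [ 0.5884 -0.1376  0.0301] [ 0.6234 -0.1434] [0.1195 0.2589] 82.36986541748047 0.027003526880302386 0.033987736480714625
empty 0.036 0.045 149 [ 0.6165 -0.1453  0.0387] [ 0.6273 -0.1414] [0.093  0.2608] 77.29593658447266 0.036005923792079786 0.04480753664637316
empty 0.05 0.068 120 [ 0.5261 -0.1429  0.0604] [ 0.6235 -0.1587] [0.0684 0.2583] 79.42112731933594 0.050215289872474145 0.06675224386371559
268 258 [0.4245 0.1329 0.008 ]
268 210 [0.5581 0.1285 0.0326]
265 185 [0.6296 0.1361 0.0302]
264 204 [0.5761 0.1401 0.0265]
362 232 [ 0.4902 -0.1343  0.0172]
362 215 [ 0.5375 -0.1353  0.0259]
362 190 [ 0.6081 -0.1378  0.0288]
299 277 [ 0.3688  0.0469 -0.0008]
314 171 [ 0.6709 -0.0038  0.0035]
```

View pics/side_crop.png

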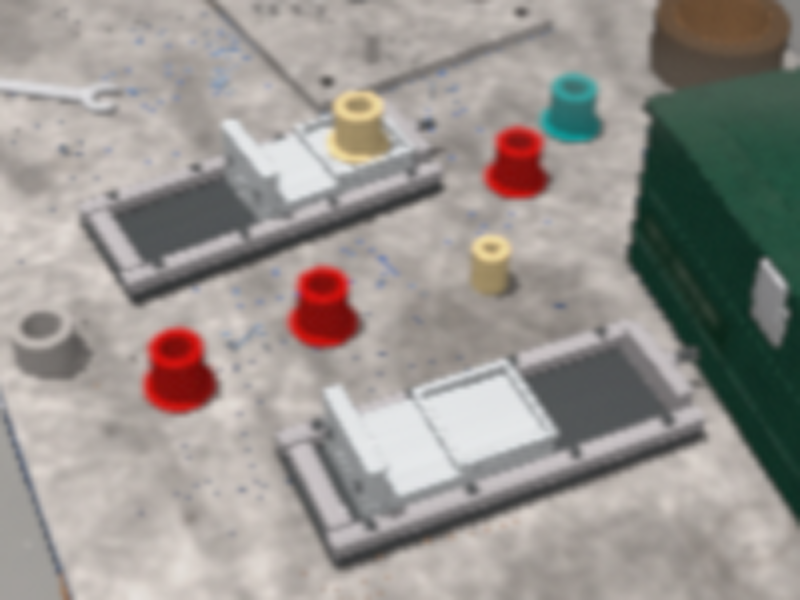

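Run:
```python
from h import *
d=pickle.load(open("top0.pkl","rb"))
for n,(r0,c0) in dict(L=(155,240),E=(135,330)).items():
    c=d["img"][r0:r0+115,c0:c0+70]; c=cv2.resize(c,None,fx=5,fy=5,interpolation=cv2.INTER_CUBIC)
    for k in range(0,70,10): cv2.putText(c,str(c0+k),(k*5,8),0,.3,(0,0,255),1); cv2.line(c,(k*5,10),(k*5,14),(0,0,255),1)
    for k in range(0,115,10): cv2.putText(c,str(r0+k),(0,k*5+4),0,.3,(0,0,255),1)
    globals()[n]=c
cv2.imwrite("pics/LE.png",np.hstack([L,E]))
```

```text
(no output)
```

View pics/LE.png

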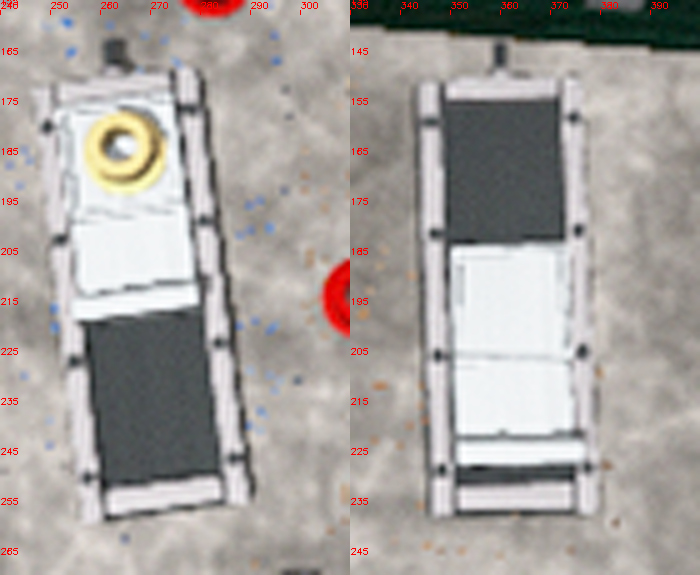

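```bash
cat >> h.py <<'E'
def pix2plane(d,uv,z):
    k,D=K(d); n=cv2.undistortPoints(np.array(uv,float).reshape(-1,1,2),k,D).reshape(-1,2)
    E=np.array(d["extrinsics"]); r=np.c_[n[:,0],-n[:,1],-np.ones(len(n))]@E[:3,:3].T
    return E[:3,3]+r*((z-E[2,3])/r[:,2])[:,None]
E
python3 - <<'E'
from h import *
d=pickle.load(open("top0.pkl","rb")); W=cloud(d)
T=dict(L=[(247.2,173.4),(279.8,168.6),(290.4,254),(256.8,259)],E=[(343.6,151.4),(376,151),(379.6,237.6),(346,237.6)])
Lp=dict(L=[(254.4,214.4),(279.6,211.2),(254.8,218.8),(280,215.6)],E=[(351,222.4),(375.4,222.4),(351,228),(375.4,228)])
for n in "LE":
    p=pix2plane(d,np.array(T[n])-.4,.022); print(n,p.round(4)[:,:2].tolist(),"sides",[np.linalg.norm(p[i]-p[i-1]).round(4) for i in range(4)])
    c=p.mean(0); x=(p[0]+p[1]-p[2]-p[3])[:2]; yaw=np.arctan2(x[1],x[0])
    q=pix2plane(d,np.array(Lp[n])-.4,.062); ax=np.array([np.cos(yaw),np.sin(yaw)]); ay=np.array([-ax[1],ax[0]])
    print(" centre",c.round(4),"yaw deg",np.degrees(yaw))
    print(" lip",q[:,:2].round(4).tolist(),"along",((q[:,:2]-c[:2])@ax).round(4),"across",((q[:,:2]-c[:2])@ay).round(4))
    # depth based: points in track frame with z in lip range
    P=W[140:265,235:395].reshape(-1,3); t=np.c_[(P[:,:2]-c[:2])@ax,(P[:,:2]-c[:2])@ay,P[:,2]]
    for x0 in np.arange(-.13,.13,.01):
        m=(t[:,0]>x0)&(t[:,0]<=x0+.01)&(abs(t[:,1])<.03); print("  %.2f z %.4f"%(x0,np.nanmedian(t[m,2])),end='')
    print()
k,D=K(d);print(W[270,330],W[230,230])
E
```

```text
L [[0.667, 0.1884], [0.6784, 0.095], [0.4351, 0.0698], [0.4237, 0.164]] sides [np.float64(0.2445), np.float64(0.0941), np.float64(0.2446), np.float64(0.0948)]
 centre [0.551  0.1293 0.022 ] yaw deg 5.826818024024403
 lip [[0.5453, 0.1642], [0.5522, 0.095], [0.5332, 0.1633], [0.5401, 0.0942]] along [-0.0022 -0.0023 -0.0143 -0.0145] across [ 0.0353 -0.0342  0.0356 -0.0338]
  -0.13 z 0.0078  -0.12 z 0.0215  -0.11 z 0.0099  -0.10 z 0.0083  -0.09 z 0.0098  -0.08 z 0.0094  -0.07 z 0.0091  -0.06 z 0.0089  -0.05 z 0.0090  -0.04 z 0.0090  -0.03 z 0.0092  -0.02 z 0.0453  -0.01 z 0.0610  -0.00 z 0.0294  0.01 z 0.0291  0.02 z 0.0293  0.03 z 0.0298  0.04 z 0.0325  0.05 z 0.0314  0.06 z 0.0458  0.07 z 0.0333  0.08 z 0.0410  0.09 z 0.0325  0.10 z 0.0339  0.11 z 0.0327  0.12 z 0.0299
E [[0.7235, -0.0891], [0.7221, -0.1821], [0.4741, -0.1814], [0.4766, -0.0872]] sides [np.float64(0.2469), np.float64(0.093), np.float64(0.248), np.float64(0.0942)]
 centre [ 0.5991 -0.1349  0.022 ] yaw deg -0.2982953817667227
 lip [[0.5162, -0.0995], [0.5144, -0.1661], [0.5009, -0.0989], [0.4992, -0.1654]] along [-0.083  -0.0845 -0.0983 -0.0998] across [ 0.035  -0.0315  0.0355 -0.031 ]
  -0.13 z 0.0066  -0.12 z 0.0201  -0.11 z 0.0109  -0.10 z 0.0595  -0.09 z 0.0319  -0.08 z 0.0289  -0.07 z 0.0290  -0.06 z 0.0294  -0.05 z 0.0298  -0.04 z 0.0315  -0.03 z 0.0300  -0.02 z 0.0294  -0.01 z 0.0302  -0.00 z 0.0293  0.01 z 0.0298  0.02 z 0.0341  0.03 z 0.0097  0.04 z 0.0088  0.05 z 0.0091  0.06 z 0.0097  0.07 z 0.0091  0.08 z 0.0085  0.09 z 0.0091  0.10 z 0.0091  0.11 z 0.0309  0.12 z 0.0321
[ 0.38613947 -0.04125747  0.0019134 ] [ 5.06832206e-01  2.41222781e-01 -3.87915963e-04]
```

Request:
move_arm(steps="0 -0.24 -0.31 -0.27 255;0 -0.24 -0.31 -0.27 255;0 -0.24 -0.31 -0.27 255;0 -0.24 -0.31 -0.27 255;0 -0.24 -0.31 -0.27 255;0 -0.24 -0.31 -0.27 255;0 -0.24 -0.31 -0.27 255;0 -0.24 -0.31 -0.27 255;0 -0.24 -0.31 -0.27 255;0 -0.24 -0.31 -0.27 255", squeeze=10)

```text
clock: 0.93
position: [0.3157, 0.2352, 0.2265]
ee_rot: [-1.209, 1.211, 1.208]
force: [-1.4, -0.8, -0.2]
width: 0.328
```

```bash
cat > go.py <<'E'
from h import *
from cell import arm
import sys
o=arm.observe(); M=R.from_rotvec(o["ee_rot"]).as_matrix(); p=np.array(o["position"])
print("t",o["clock"],"p",p.round(4),"F",np.round(o["force"],2),"w",round(o["width"],3),"zang",round(np.degrees(np.arctan2(M[1,2],M[0,2])),2),"xaxis",M[:,0].round(3))
if len(sys.argv)>3:
    t=np.array([float(a) for a in sys.argv[1:4]]); print("shift tool",(M.T@(t-p)).round(4))
E
python3 go.py 0.46 -0.133 0.2
```

```text
t 0.9333 p [0.3157 0.2352 0.2265] F [-1.36 -0.79 -0.23] w 0.328 zang 89.91 xaxis [-0.    -0.002 -1.   ]
shift tool [ 0.027  -0.1449 -0.368 ]
```

Request:
move_arm(steps="0.02 -0.145 -0.368 0 255;0.02 -0.145 -0.368 0 255;0.02 -0.145 -0.368 0 255;0.02 -0.145 -0.368 0 255;0.02 -0.145 -0.368 0 255;0.02 -0.145 -0.368 0 255;0.02 -0.145 -0.368 0 255;0.02 -0.145 -0.368 0 255;0.02 -0.145 -0.368 0 255;0.02 -0.145 -0.368 0 255")

```text
clock: 1.77
position: [0.4615, -0.1319, 0.2067]
ee_rot: [-1.211, 1.21, 1.207]
force: [-0.3, 0.1, 0.8]
width: 0.004
```

Request:
move_arm(steps="0 0 0 0 255;0 0 0 0 255;0 0 0 0 255")

```text
clock: 2.02
position: [0.4602, -0.1263, 0.2064]
ee_rot: [-1.211, 1.208, 1.213]
force: [-0.9, 0.1, -0.1]
width: 0.005
```

```bash
python3 go.py 0.47 -0.133 0.042
python3 - <<'E'
from cell import arm
from h import *
for n in("top","side"):
    d=arm.get_image(n); cv2.imwrite(f"pics/{n}1.png",d["img"]); pickle.dump(d,open(n+"1.pkl","wb"))
E
```

```text
t 2.0167 p [ 0.4602 -0.1263  0.2064] F [-0.87  0.13 -0.09] w 0.005 zang 90.19 xaxis [-0.001  0.001 -1.   ]
shift tool [ 0.1643 -0.01   -0.0068]
```

View pics/side1.png

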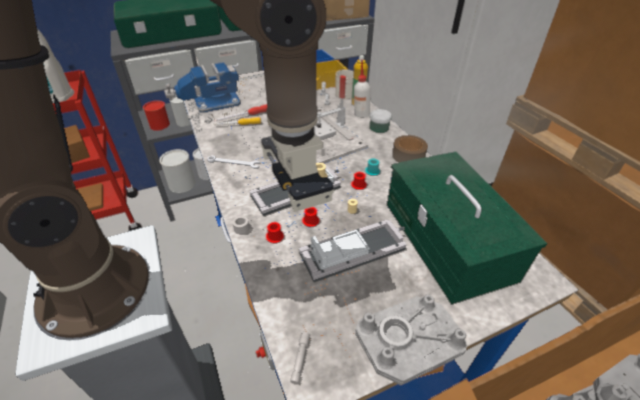

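View pics/top1.png

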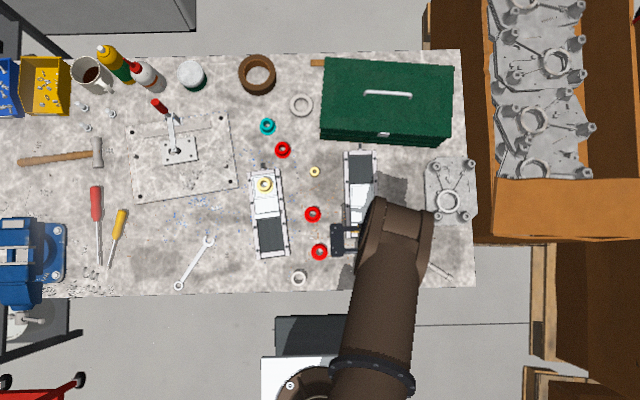

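Request:
move_arm(steps="0.03 -0.01 -0.006 0 255;0.06 -0.01 -0.006 0 255;0.09 -0.01 -0.006 0 255;0.12 -0.01 -0.006 0 255;0.145 -0.01 -0.006 0 255;0.164 -0.01 -0.006 0 255;0.164 -0.01 -0.006 0 255;0.164 -0.01 -0.006 0 255")

```text
clock: 2.78
position: [0.4701, -0.1319, 0.0425]
ee_rot: [-1.211, 1.208, 1.214]
force: [0.0, -0.1, 0.7]
width: 0.006
```

```bash
python3 go.py 0.555 -0.134 0.042
python3 - <<'E'
from cell import arm
from h import *
for n in("side",):
    d=arm.get_image(n); cv2.imwrite(f"pics/{n}2.png",cv2.resize(d["img"][130:300,230:430],None,fx=4,fy=4,interpolation=cv2.INTER_CUBIC)[:600])
E
```

```text
t 2.7833 p [ 0.4701 -0.1319  0.0425] F [ 0.   -0.14  0.67] w 0.006 zang 90.25 xaxis [-0.002  0.001 -1.   ]
shift tool [ 0.0004 -0.0849 -0.0024]
```

View pics/side2.png

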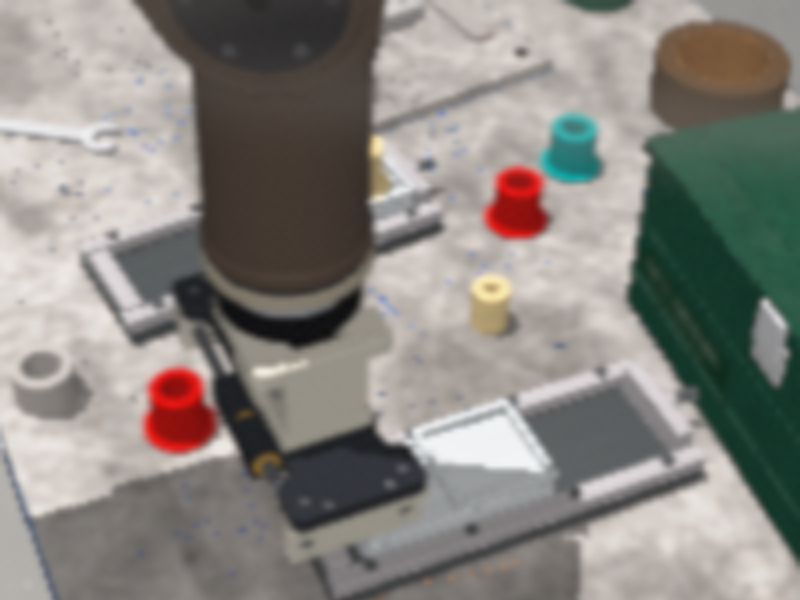

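Request:
move_arm(steps="0 -0.01 -0.001 0 255;0 -0.02 -0.002 0 255;0 -0.03 -0.002 0 255;0 -0.04 -0.002 0 255;0 -0.05 -0.002 0 255;0 -0.06 -0.002 0 255;0 -0.07 -0.002 0 255;0 -0.08 -0.002 0 255;0 -0.09 -0.002 0 255;0 -0.095 -0.002 0 255")

```text
clock: 3.67
position: [0.5675, -0.1348, 0.0427]
ee_rot: [-1.212, 1.207, 1.211]
force: [-2.1, -0.8, 2.0]
width: 0.005
```

Request:
move_arm(steps="0 -0.002 0 0 255;0 -0.003 0 0 255;0 -0.003 0 0 255;0 -0.003 0 0 255")

```text
clock: 4.0
position: [0.569, -0.1345, 0.0428]
ee_rot: [-1.212, 1.207, 1.211]
force: [0.6, -0.3, -0.1]
width: 0.005
```

```bash
python3 go.py 0.5755 -0.134 0.042
```

```text
t 4.0 p [ 0.569  -0.1345  0.0428] F [ 0.59 -0.27 -0.06] w 0.005 zang 90.19 xaxis [ 0.001  0.    -1.   ]
shift tool [ 0.0008 -0.0065  0.0005]
```

Friction force only so far; creep on until the stop is felt.

Request:
move_arm(steps="0 -0.002 0 0 255;0 -0.004 0 0 255;0 -0.005 0 0 255;0 -0.006 0 0 255;0 -0.006 0 0 255")

```text
clock: 4.42
position: [0.5723, -0.1345, 0.0424]
ee_rot: [-1.208, 1.21, 1.215]
force: [-8.9, 0.6, 6.9]
width: 0.002
```

Request:
move_arm(steps="0 -0.001 0 0 255;0 -0.002 0 0 255;0 -0.003 0 0 255;0 -0.003 0 0 255")

```text
clock: 4.75
position: [0.5723, -0.1345, 0.0421]
ee_rot: [-1.204, 1.214, 1.218]
force: [-18.8, 0.9, 14.2]
width: 0.005
```

```bash
python3 go.py
```

```text
t 4.75 p [ 0.5723 -0.1345  0.0421] F [-18.83   0.91  14.17] w 0.005 zang 90.1 xaxis [-0.009  0.002 -1.   ]
```

Request:
move_arm(steps="0 0.01 0 0 255;0 0.025 0 0 255;-0.03 0.03 0 0 255;-0.06 0.03 0 0 255;-0.1 0.03 0 0 255;-0.14 0.03 0.03 0 255;-0.14 0.03 0.07 0 255;-0.14 0.03 0.1 0 255;-0.14 0.03 0.12 0 255;-0.14 0.03 0.12 0 255")

```text
clock: 5.58
position: [0.548, -0.0083, 0.183]
ee_rot: [-1.216, 1.201, 1.218]
force: [-0.1, 0.6, 0.3]
width: 0.003
```

```bash
python3 go.py 0.57 0.131 0.18
python3 - <<'E'
from cell import arm
from h import *
d=arm.get_image("top"); pickle.dump(d,open("top3.pkl","wb"))
cv2.imwrite("pics/top3.png",cv2.resize(d["img"][130:270,230:400],None,fx=4,fy=4,interpolation=cv2.INTER_CUBIC))
E
```

```text
t 5.5833 p [ 0.548  -0.0083  0.183 ] F [-0.06  0.64  0.26] w 0.003 zang 90.62 xaxis [ 0.002  0.003 -1.   ]
shift tool [ 0.0035 -0.0235  0.139 ]
```

View pics/top3.png

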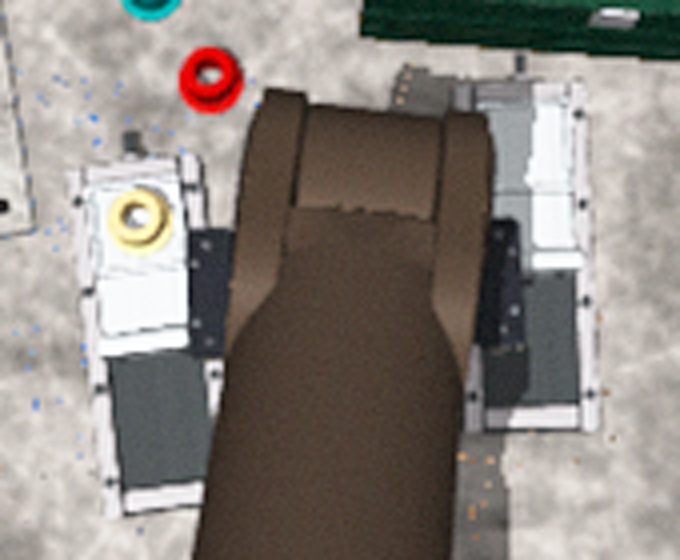

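Request:
move_arm(steps="0 -0.023 0.035 -0.09 255;0 -0.023 0.07 -0.09 255;0 -0.023 0.105 -0.09 255;0 -0.023 0.138 -0.09 255;0 -0.023 0.138 -0.09 255;0 -0.023 0.138 -0.09 255;0 -0.023 0.138 -0.09 255")

```text
clock: 6.22
position: [0.5703, 0.1216, 0.1827]
ee_rot: [-1.278, 1.165, 1.276]
force: [0.5, -0.2, -0.7]
width: 0.009
```

```bash
python3 - <<'E'
from h import *
d=pickle.load(open("top3.pkl","rb"))
q=pix2plane(d,[(230+555/4-.4,130+250/4-.4),(230+555/4-.4,130+267/4-.4)],.062); print(q, q[:,0]-.5991)
E
python3 go.py 0.57 0.131 0.041;python3 - <<'E'
from cell import arm
from h import *
d=arm.get_image("side")
cv2.imwrite("pics/side4.png",cv2.resize(d["img"][100:250,230:430],None,fx=4,fy=4,interpolation=cv2.INTER_CUBIC))
E
```

```text
[[ 0.59726871 -0.15133951  0.062     ]
 [ 0.5854845  -0.15084977  0.062     ]] [-0.00183129 -0.0136155 ]
t 6.2167 p [0.5703 0.1216 0.1827] F [ 0.46 -0.23 -0.67] w 0.009 zang 95.26 xaxis [ 0.001 -0.001 -1.   ]
shift tool [ 0.1417 -0.0005  0.0095]
```

View pics/side4.png

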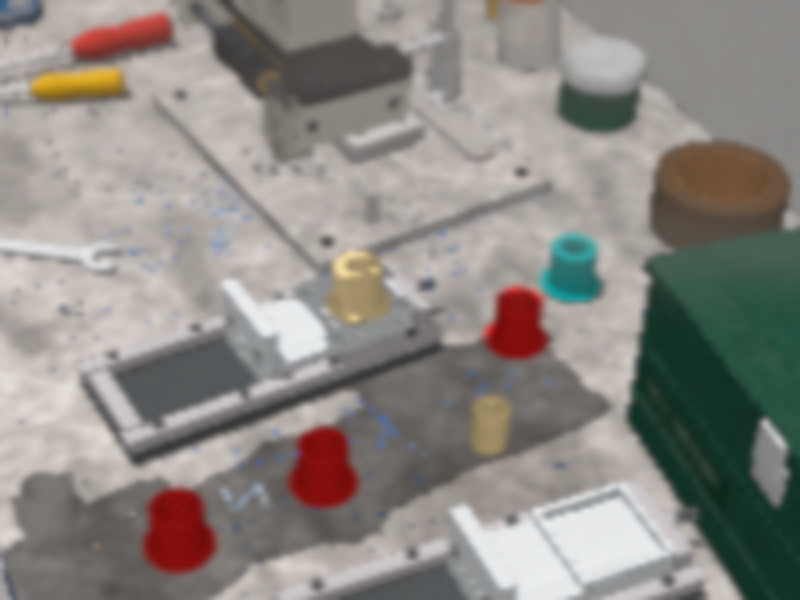

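Run:
```python
from h import *
d=pickle.load(open("side0.pkl","rb")); k,D=K(d); E=np.linalg.inv(np.array(d["extrinsics"]))
P=np.array([[.5703,.1216,.1827],[.5703,.1216,.2487],[.57,.131,.04]])
c=P@E[:3,:3].T+E[:3,3]; c=c*[1,-1,-1]
uv=cv2.projectPoints(c,np.zeros(3),np.zeros(3),k,D)[0].reshape(-1,2); print(uv,(uv-[230,100])*4)
```

```text
[[302.21273909 139.07793051]
 [301.56313362 116.69759269]
 [302.14643471 179.46145209]] [[288.85095637 156.31172206]
 [286.2525345   66.79037077]
 [288.58573883 317.84580836]]
```

Request:
move_arm(steps="0.02 0 0.006 -0.01 255;0.05 0 0.008 -0.01 255;0.08 0 0.008 -0.01 255;0.1 0 0.008 -0.01 255;0.1 0 0.008 -0.01 255;0.1 0 0.008 -0.01 255")

```text
clock: 6.77
position: [0.569, 0.1293, 0.0825]
ee_rot: [-1.283, 1.162, 1.283]
force: [-0.5, 0.2, 1.2]
width: 0.007
```

```bash
python3 go.py 0.570 0.131 0.041;python3 - <<'E'
from cell import arm
from h import *
d=arm.get_image("side")
cv2.imwrite("pics/side5.png",cv2.resize(d["img"][120:230,240:390],None,fx=5,fy=5,interpolation=cv2.INTER_CUBIC))
E
```

```text
t 6.7667 p [0.569  0.1293 0.0825] F [-0.53  0.17  1.17] w 0.007 zang 95.76 xaxis [-0.001 -0.001 -1.   ]
shift tool [ 0.0415 -0.0012  0.0017]
```

View pics/side5.png

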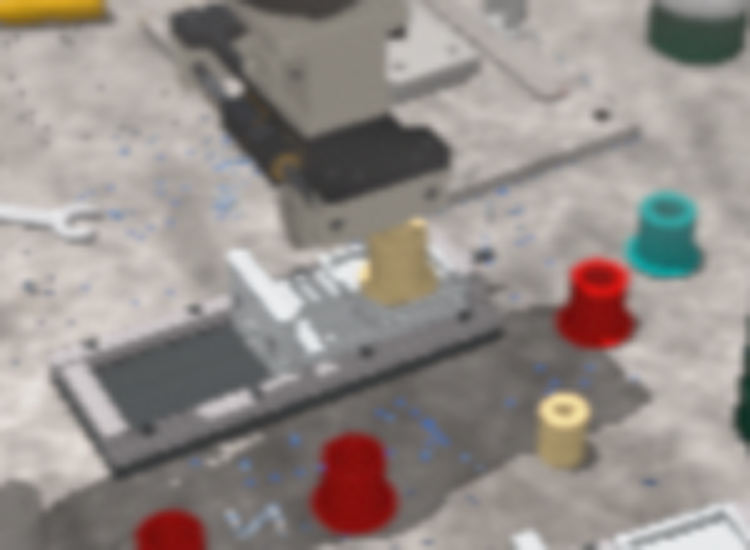

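Request:
move_arm(steps="0.01 -0.001 0.001 0 255;0.02 -0.001 0.001 0 255;0.03 -0.001 0.001 0 255;0.04 -0.001 0.001 0 255;0.042 -0.001 0.001 0 255;0.042 -0.001 0.001 0 255")

```text
clock: 7.32
position: [0.5693, 0.1323, 0.0396]
ee_rot: [-1.284, 1.16, 1.286]
force: [-0.4, 0.4, 0.5]
width: 0.002
```

```bash
python3 go.py 0.4805 0.1219 0.041;python3 - <<'E'
from cell import arm
from h import *
d=arm.get_image("side")
cv2.imwrite("pics/side6.png",cv2.resize(d["img"][120:230,240:390],None,fx=5,fy=5,interpolation=cv2.INTER_CUBIC))
E
```

```text
t 7.3167 p [0.5693 0.1323 0.0396] F [-0.43  0.41  0.54] w 0.002 zang 95.91 xaxis [-0.002 -0.001 -1.   ]
shift tool [-0.0012  0.0894 -0.0012]
```

View pics/side6.png

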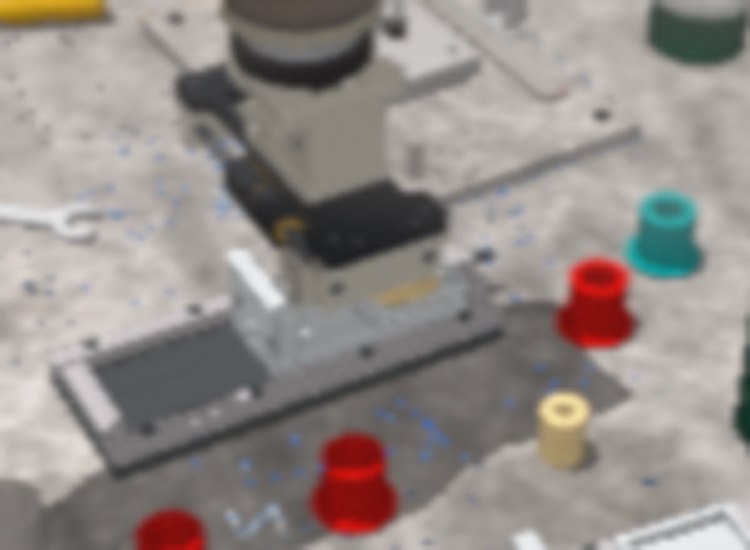

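Request:
move_arm(steps="0 0.002 0 0 255;0 0.005 0 0 255;0 0.008 0 0 255;0 0.012 0 0 255;0 0.016 0 0 255;0 0.02 0 0 255;0 0.025 0 0 255;0 0.03 0 0 255;0 0.035 0 0 255;0 0.04 0 0 255")

```text
clock: 8.2
position: [0.5302, 0.1284, 0.041]
ee_rot: [-1.285, 1.158, 1.284]
force: [3.3, 0.1, 2.8]
width: 0.009
```

```bash
python3 go.py
```

```text
t 8.2 p [0.5302 0.1284 0.041 ] F [3.26 0.14 2.76] w 0.009 zang 95.91 xaxis [ 0.001  0.    -1.   ]
```

Drag force of about 3 N: the lip is hooked. Continue.

Request:
move_arm(steps="0 0.005 0 0 255;0 0.01 0 0 255;0 0.015 0 0 255;0 0.02 0 0 255;0 0.025 0 0 255;0 0.03 0 0 255;0 0.035 0 0 255;0 0.04 0 0 255;0 0.044 0 0 255;0 0.047 0 0 255")

```text
clock: 9.03
position: [0.4828, 0.1234, 0.0407]
ee_rot: [-1.285, 1.159, 1.285]
force: [2.0, -0.0, 1.5]
width: 0.004
```

Request:
move_arm(steps="0 0.002 0 0 255;0 0.004 0 0 255;0 0.006 0 0 255;0 0.007 0 0 255;0 0.007 0 0 255")

```text
clock: 9.45
position: [0.4761, 0.1227, 0.0406]
ee_rot: [-1.284, 1.159, 1.285]
force: [1.3, 0.8, 0.6]
width: 0.01
```

```bash
python3 go.py
```

```text
t 9.45 p [0.4761 0.1227 0.0406] F [1.28 0.76 0.62] w 0.01 zang 95.91 xaxis [-0.001 -0.    -1.   ]
```

Request:
move_arm(steps="0 0.002 0 0 255;0 0.004 0 0 255;0 0.005 0 0 255;0 0.005 0 0 255")

```text
clock: 9.78
position: [0.4711, 0.1222, 0.0406]
ee_rot: [-1.285, 1.159, 1.285]
force: [0.9, 1.1, 0.0]
width: 0.003
```

```bash
python3 go.py
```

```text
t 9.7833 p [0.4711 0.1222 0.0406] F [0.94 1.07 0.02] w 0.003 zang 95.91 xaxis [-0.001 -0.    -1.   ]
```

Request:
move_arm(steps="0 0.002 0 0 255;0 0.004 0 0 255;0 0.005 0 0 255;0 0.005 0 0 255")

```text
clock: 10.12
position: [0.468, 0.1218, 0.041]
ee_rot: [-1.286, 1.157, 1.283]
force: [5.9, 1.3, -4.7]
width: 0.004
```

```bash
python3 go.py
```

```text
t 10.1167 p [0.468  0.1218 0.041 ] F [ 5.89  1.32 -4.67] w 0.004 zang 95.9 xaxis [ 0.003  0.    -1.   ]
```

Request:
move_arm(steps="0 0.001 0 0 255;0 0.002 0 0 255;0 0.003 0 0 255;0 0.003 0 0 255;0 0.003 0 0 255")

```text
clock: 10.53
position: [0.468, 0.1219, 0.0415]
ee_rot: [-1.288, 1.153, 1.279]
force: [14.3, 1.1, -10.2]
width: 0.006
```

```bash
python3 go.py
```

```text
t 10.5333 p [0.468  0.1219 0.0415] F [ 14.32   1.1  -10.18] w 0.006 zang 95.88 xaxis [ 0.008  0.001 -1.   ]
```

Request:
move_arm(steps="0 -0.005 0 0 255;0 -0.01 0 0 255;0 -0.014 0 0 255;0 -0.014 0 0 255;0 -0.014 0 0 255")

```text
clock: 10.95
position: [0.4771, 0.1227, 0.0405]
ee_rot: [-1.284, 1.16, 1.285]
force: [0.6, -0.5, 0.9]
width: 0.002
```

```bash
python3 go.py
```

```text
t 10.95 p [0.4771 0.1227 0.0405] F [ 0.61 -0.51  0.92] w 0.002 zang 95.9 xaxis [-0.001 -0.    -1.   ]
```

Clear; rise, then move aside to see.

Request:
move_arm(steps="-0.02 0 0 0 255;-0.05 0 0 0 255;-0.08 0 0 0 255;-0.11 0 0 0 255;-0.15 0 0 0 255;-0.18 0 0 0 255;-0.2 0.02 0.03 0 255;-0.2 0.04 0.07 0 255;-0.2 0.05 0.11 0 255;-0.2 0.05 0.15 0 255")

```text
clock: 11.78
position: [0.4097, 0.2667, 0.2413]
ee_rot: [-1.283, 1.159, 1.286]
force: [1.0, 0.8, -0.4]
width: 0.006
```

Request:
move_arm(steps="0 0 0.04 0 255;0 0 0.08 0 255;0 0 0.11 0 255;0 0 0.11 0 255;0 0 0.11 0 255;0 0 0.11 0 255")

```text
clock: 12.28
position: [0.401, 0.3743, 0.2403]
ee_rot: [-1.285, 1.16, 1.284]
force: [0.2, -1.8, 0.8]
width: 0.005
```

```bash
python3 go.py;python3 - <<'E'
from cell import arm
from h import *
d=arm.get_image("top");pickle.dump(d,open("top7.pkl","wb"))
cv2.imwrite("pics/top7.png",cv2.resize(d["img"][130:290,170:390],None,fx=3.6,fy=3.6,interpolation=cv2.INTER_CUBIC))
d=arm.get_image("side")
cv2.imwrite("pics/side7.png",cv2.resize(d["img"][120:290,230:430],None,fx=3.5,fy=3.5,interpolation=cv2.INTER_CUBIC))
E
```

```text
t 12.2833 p [0.401  0.3743 0.2403] F [ 0.2  -1.8   0.79] w 0.005 zang 95.89 xaxis [-0.001 -0.002 -1.   ]
```

View pics/top7.png

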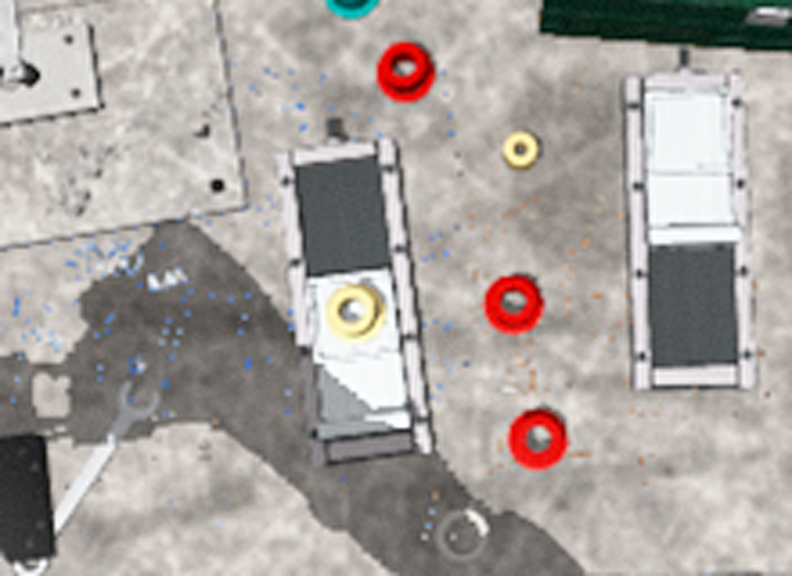

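View pics/side7.png

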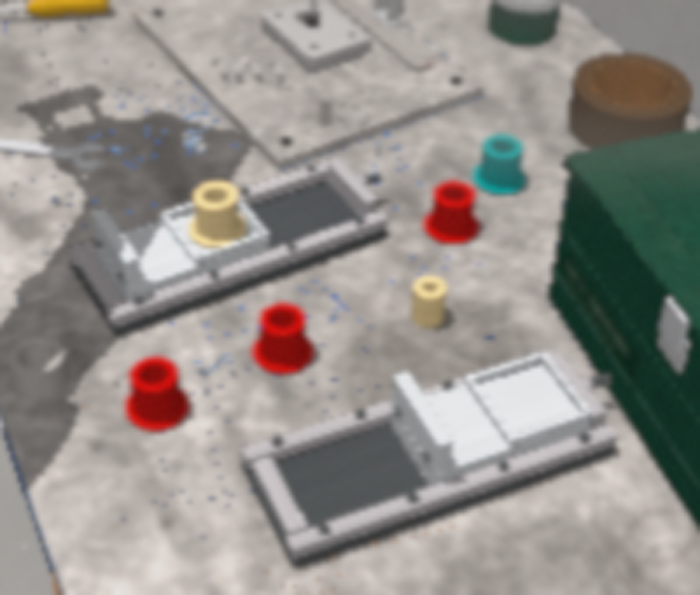

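Run:
```python
from h import *
d=pickle.load(open("top7.pkl","rb")); W=cloud(d)
c=np.array([.551,.1293]); a=np.radians(5.83); ax=np.array([np.cos(a),np.sin(a)]); ay=np.array([-ax[1],ax[0]])
P=W[140:265,235:300].reshape(-1,3); t=np.c_[(P[:,:2]-c)@ax,(P[:,:2]-c)@ay,P[:,2]]
for x0 in np.arange(-.125,-.06,.004):
    m=(t[:,0]>x0)&(t[:,0]<=x0+.004)&(abs(t[:,1])<.028); print("%.3f z %.4f"%(x0,np.nanmedian(t[m,2])))
d0=pickle.load(open("top0.pkl","rb"));P=cloud(d0)[140:265,235:300].reshape(-1,3); t0=np.c_[(P[:,:2]-c)@ax,(P[:,:2]-c)@ay,P[:,2]]
for T in(t0,t):
    m=(T[:,2]>.056)&(T[:,2]<.066)&(abs(T[:,1])<.032)&(T[:,0]<.03); print("lip top",np.percentile(T[m,0],[10,50,90]).round(4),m.sum())
cv2.imwrite("pics/L7.png",cv2.resize(d["img"][160:265,240:300],None,fx=5.5,fy=5.5,interpolation=cv2.INTER_CUBIC))
```

```text
-0.125 z 0.0121
-0.121 z 0.0214
-0.117 z 0.0207
-0.113 z 0.0207
-0.109 z 0.0131
-0.105 z 0.0606
-0.101 z 0.0609
-0.097 z 0.0613
-0.093 z 0.0302
-0.089 z 0.0298
-0.085 z 0.0302
-0.081 z 0.0276
-0.077 z 0.0293
-0.073 z 0.0290
-0.069 z 0.0297
-0.065 z 0.0296
-0.061 z 0.0295
lip top [-0.0151 -0.0103 -0.0053] 102
lip top [-0.1038 -0.0972 -0.0078] 138
```

View pics/L7.png

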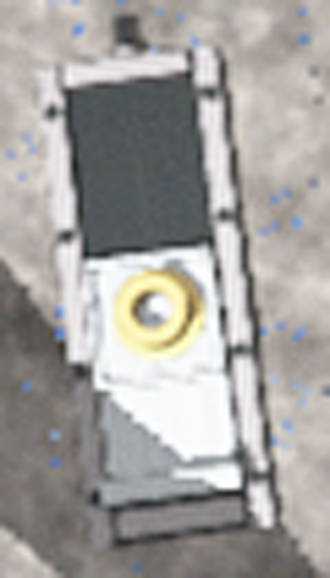

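```bash
python3 -c "
from cell import arm
print(arm.sign_off()); print(arm.observe()['clock'])"
```

```text
the job is handed in; nothing more can be done
None
the job is handed in; nothing more can be done
```

The changeover is done and handed in at about 12 s on the robot's clock; no verdict is reported.

- **Empty slide:** I pushed it home with the shut fingertips until the stop reacted with about 19 N. In the top view its lip then sat at the same place along its track as the home lip of the loaded slide, within about 1 mm.
- **Loaded slide:** I hooked behind its lip, with a drag of 1–3 N, and drew it out until the front stop reacted with about 14 N. The depth image showed the lip had moved about 89 mm of the 90 mm travel. I then backed off the lip and raised the arm clear.
- **Bush and other things:** The last pictures show the flanged bush upright in its nest. The brass bush and look-alikes are where they were, judged by eye. The steel bush and spanner were partly in the arm's shadow but looked in place. The plug was outside my last crops, but the arm never worked near it.
- **Disagreement:** The fingers met the lips about 3 mm earlier than the 19 mm pad width suggested, which is a little more than the 2 mm calibration error. I therefore judged both stops by force rather than position. No check failed.

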